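# Put the trolley brackets back in their own trays

## Task

The three tray-runner brackets of the baking trolley lie in each other's trays: put the left-hand bracket in the blue tray, the right-hand one in the yellow tray and the double-sided one in the white tray, each standing flat on its foot with its centre at the middle of the tray. A tray takes only one bracket at a time, so first set one of them down upright on the green mat and let go of it there. Leave the pie tin, the jar and the screwdriver where they are.

Things in the scene. Friction and masses are not known exactly. Their poses are not given: they have to be found in the camera images.
- left_bracket_mid (a point): Bracket, left-hand. Flat dark steel foot 6 mm thick: long arm 84 x 26 mm, and at its +x end a toe 26 mm wide, 24 mm out to the left (+y) side only (seen from above, toe end away from you). Along the middle of the long arm stands a pale metal rib 44 long, 10 thick, top 46 mm above the underside: grip it across. About 150 g. Point: middle of arm and rib, 23 mm above the underside. x along the arm to the toe end, y left, z up.
- right_bracket_mid (a point): Bracket, right-hand. Flat dark steel foot 6 mm thick: long arm 84 x 26 mm, and at its +x end a toe 26 mm wide, 24 mm out to the right (-y) side only (seen from above, toe end away from you). Along the middle of the long arm stands a pale metal rib 44 long, 10 thick, top 46 mm above the underside: grip it across. About 150 g. Point: middle of arm and rib, 23 mm above the underside. x along the arm to the toe end, y left, z up.
- double_bracket_mid (a point): Bracket, double-sided (a T from above). Flat dark steel foot 6 mm thick: long arm 84 x 26 mm, and at its +x end two toes 26 mm wide, 24 mm out to the left and to the right. Along the middle of the long arm stands a pale metal rib 44 long, 10 thick, top 46 mm above the underside: grip it across. About 150 g. Point: middle of arm and rib, 23 mm above the underside. x along the arm to the toe end, y left, z up.
- blue_tray: Blue plastic tray, fixed to the bench: 140 x 140 mm outside, walls 5 mm thick and 14 mm high, floor 5 mm thick, so 130 x 130 mm inside; room for a bracket at any yaw. It is the tray for the left-hand bracket. Origin: centre of its underside on the bench; x and y along its sides, z up.
- yellow_tray: Yellow plastic tray, fixed to the bench: 140 x 140 mm outside, walls 5 mm thick and 14 mm high, floor 5 mm thick, so 130 x 130 mm inside; room for a bracket at any yaw. It is the tray for the right-hand bracket. Origin: centre of its underside on the bench; x and y along its sides, z up.
- white_tray: White plastic tray, fixed to the bench: 140 x 140 mm outside, walls 5 mm thick and 14 mm high, floor 5 mm thick, so 130 x 130 mm inside; room for a bracket at any yaw. It is the tray for the double-sided bracket. Origin: centre of its underside on the bench; x and y along its sides, z up.
- mat: Flat green mat, 130 x 130 mm, 3 mm thick, fixed to the bench, empty at the start: the free spot. Origin: centre of its underside; x and y along its sides, z up.
- pie_tin: Bystander: empty copper-coloured round pie tin, 110 mm across the rim, 35 mm high, loose. Origin: centre of its underside. Leave it alone.
- jar: Bystander: amber glass jar with a red lid, 60 mm across, 80 mm high, loose. Origin: centre of its underside. Leave it alone.
- screwdriver_grip (a point): Bystander: screwdriver with an orange handle, 200 mm long, lying on the bench near the robot. This point is the middle of its handle; x points to its tip. Leave it alone.
Things that resemble listed ones, but are neither listed nor needed, are in the scene too. What is shaped like the part that bears right_bracket_mid but purple is not meant.

How it is judged:
By the outcome, as a careful person would: the job done as asked, in the order asked, and still so for the second after the job is handed in, with the robot touching nothing.
It also fails if it takes over 120 s, if anything falls off the work surface, if the arm or the gripper's body presses on something with over 40 N, if the wrist force passes 120 N, or if a joint passes its speed limit or range.

## Robot

A 7-joint arm with a two-finger parallel gripper is mounted at the origin on the work surface. World frame = base frame: x ahead of the robot, y to its left, z up, the work surface at z = 0. Lengths are in m, angles in rad, forces in N, time in s.
With the tool pointing down it reaches from about 0.425 to 0.975 m from the base axis. Payload 16.7 kg.
Tool frame: the origin (TCP) lies midway between the tips of the shut fingers; the grasp point (between the pads) lies 19 mm behind it; z points along the fingers, y is the direction in which the jaws open and shut (so a half turn about z gives the same grasp; the last joint's range is limited). The gripper opens to 85 mm and grips with 20 to 120 N. Pads are 22 mm wide; open, the fingers measure 114 mm over their backs; the gripper's body (76 mm by 85 mm) begins 54 mm behind the grasp point. The pads swing forward as they close: fully open they stand 13 mm farther back than shut.
Start: joints at [-1.323, 0.426, 0.074, 1.606, -0.034, 1.111, -0.067], TCP at [0.261, 0.622, 0.231] pointing down, gripper open.
Joint ranges: [-2.85, 2.85], [-0.5, 2.14], [-1.23, 1.37], [0.21, 2.46], [-1.02, 4.16], [0.16, 2.05], [-2.73, 2.73]. Speed limits (rad/s): [1.89, 1.89, 2.39, 2.39, 3.01, 3.01, 3.01].

## Interface

Orientations are given as a unit quaternion [x, y, z, w].
In Python, from workcell import * gives the robot as it stands.
- The arm moves only by the shell command python3 -m jog 'ROWS' [FORCE]. ROWS is text: rows parted by semicolons, each of 5 numbers parted by spaces: the opening, from 0 (shut) to 1 (fully open), then the shift along the tool's x, y, z in m, then the turn about the tool's z in units of 6 degrees (1.0 is 6 degrees). In form: hand x y z spin; .... A call has 1 to 8 rows; each row is the pose to reach, as a shift and turn from the pose commanded when the call began, along the tool's axes at that moment; what a row does not reach only later rows make up. A row lasts 1/8 s, in which the tool goes at most 62.5 mm and 10.7 degrees, less where a joint would pass 70% of its speed; a pose out of reach is approached as far as the arm can. A call with a gripper value outside its range is refused whole. The fingers move at their own pace and stop on an object; FORCE is the grip in N (left out, the last holds). Time passes only in rows, so rows that repeat a pose let the fingers close. It gives the time, the measured TCP pose, the force and the opening at its end, in the units of the state.
- state(): the state, without advancing time (a new reading comes with each control period).
- snapshot(name): name is "scene" or "top" or "wrist"; returns (picture, depth): 384x512x3 uint8, blue, green, red; 384x512 float32, m along the optical axis (not along the pixel's ray), 0 where there is no reading.
- camera_model(name): a dict with "fx", "fy", "cx", "cy" (pixels), "xyz" and "rotation" of the camera in the world. Camera axes: x right, y up, looking along -z (the intrinsics and any distortion apply to the point x, -y, -z); pixel columns grow to the right and rows downward; lengths in m; the calibration is good to about 2 mm. A picture is of the moment at which its call begins: read the wrist's pose just before it. camera_model takes no time and is no camera call; for the wrist camera it gives the pose at the moment of the call.
- hand_in(): hands the job in, once; it reports no verdict.
The state is a dict: "time": time; "q": joint angles; "qd": joint speeds; "joint_efforts": joint torques, N m; "tool_pos": TCP position; "orientation": TCP orientation; "contact_force": force on the tool from outside, world axes, zero at the start; "wrist_torque": the same for the moment, N m; "width": finger opening in m.
Only numpy, scipy, OpenCV 4.12 (cv2) and the standard library are available. Lean on these libraries where they do the work, as an engineer would, in place of code of your own. Each camera call takes 0.05 s, during which the arm holds its last target.

## Working session

There is one attempt and no reset: what is moved stays moved. The work goes in short steps, Python scripts to look and compute and a shell command to move; the robot and the scene stay as the last step left them, time stands still between calls to the robot, and variables do not carry over. Pictures are saved under pics/ and viewed, and the job is handed in when it is done.

```bash
mkdir -p pics; ls
python3 - <<'E'
from workcell import *
import cv2,numpy as np
s=state();print({k:np.round(v,3).tolist() for k,v in s.items()})
for n in("top","scene"):
    p,d=snapshot(n);cv2.imwrite(f"pics/{n}0.png",p);np.save(f"pics/{n}0.npy",d)
    m=camera_model(n);print(n,m)
E
```

```text
pics
{'time': 0.0, 'q': [-1.322, 0.427, 0.074, 1.607, -0.034, 1.111, -0.067], 'qd': [-0.001, -0.0, -0.0, 0.0, 0.001, 0.001, -0.001], 'joint_efforts': [0.003, -94.981, 3.762, -46.351, 0.019, 0.01, -0.0], 'tool_pos': [0.261, 0.622, 0.231], 'orientation': [0.198, 0.98, -0.001, -0.0], 'contact_force': [0.376, -0.714, -0.228], 'wrist_torque': [0.003, 0.021, 0.022], 'width': 0.085}
top {'fx': 375.28093192637624, 'fy': 375.28093192637624, 'cx': 256.3548356886105, 'cy': 197.3677364707302, 'xyz': array([0.38360957, 0.01727052, 1.18603101]), 'rotation': array([ 0.05454234, -0.05900248, -0.69972495,  0.70987945])}
scene {'fx': 487.20980255148913, 'fy': 487.20980255148913, 'cx': 251.71927833536355, 'cy': 193.32608833889086, 'xyz': array([0.98202466, 0.57495806, 1.15651186]), 'rotation': array([0.08960676, 0.27259343, 0.90538895, 0.31294457])}
```

View pics/top0.png

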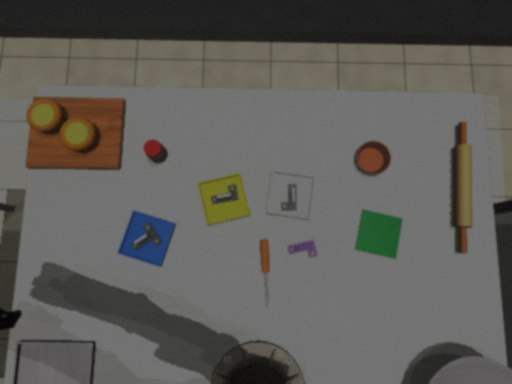

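View pics/scene0.png

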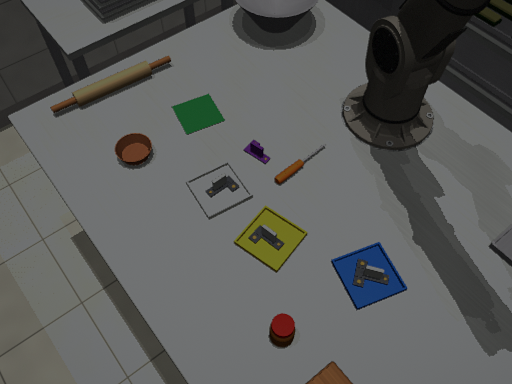

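```bash
cat > h.py <<'E'
from workcell import *
import cv2,numpy as np
from scipy.spatial.transform import Rotation as R
def proj(m,P):
    P=np.atleast_2d(P);c=R.from_quat(m["rotation"]).inv().apply(P-m["xyz"])
    return np.c_[m["fx"]*c[:,0]/-c[:,2]+m["cx"], m["fy"]*-c[:,1]/-c[:,2]+m["cy"]]
def rect(p,m,cx,cy,z,half,res,flags=cv2.INTER_CUBIC):
    # world patch: up=+x, left=+y ; res m/pixel
    n=int(2*half/res)
    i,j=np.mgrid[0:n,0:n]
    P=np.stack([cx+half-(i+.5)*res, cy+half-(j+.5)*res, np.full(i.shape,z)],-1).reshape(-1,3)
    uv=proj(m,P).astype(np.float32).reshape(n,n,2)
    return cv2.remap(p,uv[...,0],uv[...,1],flags)
def cloud(d,m):
    v,u=np.mgrid[0:d.shape[0],0:d.shape[1]]
    c=np.stack([(u-m["cx"])/m["fx"]*d,-(v-m["cy"])/m["fy"]*d,-d],-1)
    return R.from_quat(m["rotation"]).apply(c.reshape(-1,3)).reshape(c.shape)+m["xyz"]
E
python3 - <<'E'
from h import *
p=cv2.imread("pics/top0.png");d=np.load("pics/top0.npy");m=camera_model("top")
print({k:v for k,v in m.items() if k not in("fx","fy","cx","cy","xyz","rotation")})
C=cloud(d,m)
hsv=cv2.cvtColor(p,cv2.COLOR_BGR2HSV)
for n,(u,v) in dict(blue=(148,238),yellow=(225,199),white=(290,196),mat=(379,234),tin=(372,157),jar=(153,150),purple=(303,248),sd=(265,255)).items():
    print(n,C[v,u].round(3))
a=[]
for u,v in ((148,238),(225,199),(290,196),(379,234)):
    c=C[v,u]; a.append(cv2.resize(rect(p,m,c[0],c[1],0.01,.1,.002),(400,300) if 0 else (300,300),interpolation=cv2.INTER_CUBIC))
o=np.vstack([np.hstack(a[:2]),np.hstack(a[2:])]);o=np.clip(o*1.8,0,255).astype(np.uint8)
cv2.imwrite("pics/rect0.png",o)
E
```

```text
{}
blue [0.441 0.344 0.019]
yellow [0.567 0.11  0.013]
white [ 0.58  -0.096  0.011]
mat [ 0.464 -0.377  0.002]
tin [0.384 0.017 1.186]
jar [0.704 0.327 0.082]
purple [0.384 0.017 1.186]
sd [ 0.394 -0.018  0.026]
```

View pics/rect0.png

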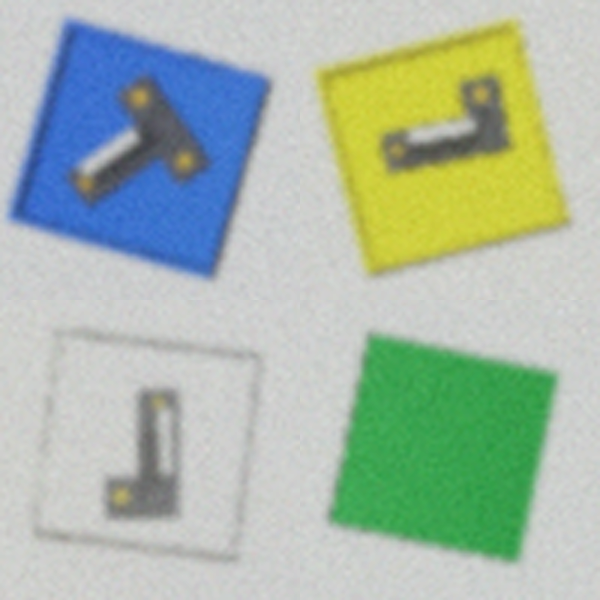

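```bash
cat > t.py <<'E'
from h import *
def trays(p,m):
    out={}
    for n,c,z in (("blue",(.441,.344),.014),("yellow",(.567,.11),.014),("white",(.58,-.096),.014),("mat",(.464,-.377),.003)):
        im=rect(p,m,c[0],c[1],z,.12,.001)
        h=cv2.cvtColor(im,cv2.COLOR_BGR2HSV)
        if n=="white":
            g=cv2.GaussianBlur(cv2.cvtColor(im,cv2.COLOR_BGR2GRAY),(0,0),1.5)
            k=cv2.morphologyEx(g,cv2.MORPH_BLACKHAT,np.ones((15,15)))
            k=(k>12).astype(np.uint8)*255
        else:
            lo,hi={"blue":(100,130),"yellow":(22,35),"mat":(45,85)}[n]
            k=cv2.inRange(h,(lo,90,30),(hi,255,255))
        cs=cv2.findContours(k,cv2.RETR_EXTERNAL,cv2.CHAIN_APPROX_NONE)[0]
        b=max(cs,key=lambda q:np.prod(cv2.minAreaRect(q)[1])); r=cv2.minAreaRect(b)
        x=c[0]+.12-(r[0][1]+.5)*.001; y=c[1]+.12-(r[0][0]+.5)*.001
        out[n]=(round(x,4),round(y,4)); print(n,out[n],"size",np.round(r[1],1),"ang",round(r[2],1))
    return out
if __name__=="__main__":
    trays(cv2.imread("pics/top0.png"),camera_model("top"))
    print("scene");trays(cv2.imread("pics/scene0.png"),camera_model("scene"))
    s=state();m=camera_model("wrist");print(m)
    r=R.from_quat(s["orientation"]);print(r.as_matrix().round(3), r.inv().apply(m["xyz"]-s["tool_pos"]).round(3),(r.inv()*R.from_quat(m["rotation"])).as_matrix().round(3))
E
python3 t.py
```

```text
blue (0.4413, 0.3507) size [141.3 139.8] ang 16.4
yellow (0.5686, 0.1154) size [140.7 140.1] ang 75.4
white (0.59, -0.101) size [55. 23.] ang 90.0
mat (0.4661, -0.3756) size [128.  127.4] ang 12.0
scene
blue (0.4457, 0.3508) size [143.2 144.3] ang 16.4
yellow (0.5732, 0.116) size [144.9 143.1] ang 75.5
white (0.5918, -0.0916) size [147.6 146.6] ang 7.2
mat (0.469, -0.3771) size [131.1 129.7] ang 12.0
{'fx': 335.91167913517523, 'fy': 335.91167913517523, 'cx': 252.77393661767798, 'cy': 192.10269826675503, 'xyz': array([0.19215627, 0.65115374, 0.3723781 ]), 'rotation': array([-0.12478258, -0.08255675,  0.54688928,  0.82372678])}
[[-0.922  0.387 -0.   ]
 [ 0.387  0.922 -0.001]
 [-0.    -0.001 -1.   ]] [ 0.075 -0.    -0.142] [[-0.001  0.955  0.296]
 [ 1.     0.001 -0.   ]
 [-0.001  0.296 -0.955]]
```

```bash
cat > go.py <<'E'
import sys
from h import *
# go.py x y z rib_yaw_deg : shift in tool axes + spin units so tool y is across the rib
def plan(x,y,z,rib):
    s=state();r=R.from_quat(s["orientation"]);M=r.as_matrix()
    d=M.T@(np.array([x,y,z])-s["tool_pos"])
    xa=np.degrees(np.arctan2(M[1,0],M[0,0]))
    # tool x along rib (mod 180); world yaw change dy -> spin -dy
    dy=(rib-xa+90)%180-90
    print("shift",d.round(4),"spin",round(-dy/6,3),"alt",round((-dy-np.sign(-dy)*180)/6,3),"q7",s["q"][6].round(2) if hasattr(s["q"][6],'round') else s["q"][6],"t",round(s["time"],2),"yaw_x",round(xa,2))
plan(*map(float,sys.argv[1:5]))
E
python3 go.py .568 .115 .15 -76.5
```

```text
shift [-0.4791 -0.3485  0.0812] spin 8.951 alt -21.049 q7 -0.07 t 0.1 yaw_x 157.21
```

```bash
python3 -m jog '1 -.24 -.174 0 4.5; 1 -.24 -.174 0 4.5; 1 -.24 -.174 0 4.5;1 -.24 -.174 0 4.5;1 -.479 -.348 0.08 9;1 -.479 -.348 .08 9;1 -.479 -.348 .08 9;1 -.479 -.348 .08 9' 60; python3 go.py .568 .115 .15 -76.5
```

```text
time: 1.1
tool_pos: [0.5178, 0.1986, 0.174]
orientation: [0.622, 0.783, 0.0, 0.0]
contact_force: [-0.1, 1.0, -0.3]
width: 0.0854
shift [-0.0929  0.0299  0.024 ] spin -0.06 alt 29.94 q7 -0.1 t 1.1 yaw_x 103.14
```

```bash
python3 -m jog '1 -.05 0.015 .01 0;1 -.09 .03 .02 0;1 -.09 .03 .02 0;1 -.09 .03 .02 0;1 -.09 .03 .02 0'
cat > look.py <<'E'
import sys
from h import *
from t import *
n=sys.argv[1];cx,cy,z=map(float,sys.argv[2:5])
m=camera_model("wrist");p,d=snapshot("wrist")
np.save(f"pics/{n}d.npy",d);cv2.imwrite(f"pics/{n}raw.png",p)
np.save(f"pics/{n}m.npy",m,allow_pickle=True)
o=np.hstack([rect(p,m,cx,cy,z,.1,.0005)]*2) if 0 else rect(p,m,cx,cy,z,.1,.0005)
C=cloud(d,m)
# rib top cells: height map
sel=(d>0)&(abs(C[...,0]-cx)<.06)&(abs(C[...,1]-cy)<.06)&(C[...,2]>float(sys.argv[5])-.006)&(C[...,2]<.08)
q=C[sel]
if len(q)>20:
    xy=q[:,:2].astype(np.float32)*1000
    r=cv2.minAreaRect(xy);bx=cv2.boxPoints(r)
    e=max((bx[1]-bx[0],bx[2]-bx[1]),key=np.linalg.norm)
    print("ribtop n",len(q),"centre",np.round(r[0],1),"size",np.round(r[1],1),"yaw",np.degrees(np.arctan2(e[1],e[0])).round(1),"z",np.median(q[:,2]).round(4))
cv2.imwrite(f"pics/{n}.png",np.hstack([cv2.resize(p,(512,384)),cv2.resize(o,(288,288))[:, :] if 0 else np.vstack([cv2.resize(o,(288,288)),np.zeros((96,288,3),np.uint8)])]))
E
python3 look.py w1 .568 .115 .01 .051
```

```text
time: 1.72
tool_pos: [0.5665, 0.1207, 0.1545]
orientation: [0.62, 0.784, 0.0, -0.0]
contact_force: [-0.4, -0.6, 0.1]
width: 0.0853
ribtop n 688 centre [573.2 112.1] size [10.  43.8] yaw -79.0 z 0.0499
```

View pics/w1.png

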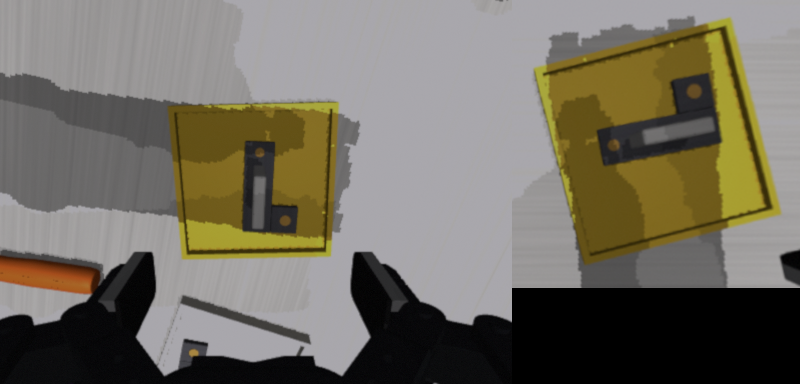

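```bash
cat >> t.py <<'E'
def tray_w(tag,n,c):
    p=cv2.imread(f"pics/{tag}raw.png");m=np.load(f"pics/{tag}m.npy",allow_pickle=True).item()
    z=.003 if n=="mat" else .014
    im=rect(p,m,c[0],c[1],z,.12,.0005);h=cv2.cvtColor(im,cv2.COLOR_BGR2HSV)
    lo,hi={"blue":(100,130),"yellow":(18,38),"mat":(45,85)}[n]
    k=cv2.inRange(h,(lo,90,30),(hi,255,255));cs=cv2.findContours(k,cv2.RETR_EXTERNAL,cv2.CHAIN_APPROX_NONE)[0]
    r=cv2.minAreaRect(max(cs,key=cv2.contourArea))
    print(n,"wrist centre",round(c[0]+.12-(r[0][1]+.5)*.0005,4),round(c[1]+.12-(r[0][0]+.5)*.0005,4),"size",np.array(r[1])/2,"ang",r[2])
E
python3 -c "
from t import *
tray_w('w1','yellow',(.568,.115))"; python3 go.py .573 .112 .022 -79
```

```text
yellow wrist centre 0.5697 0.1151 size [139.87554932 140.07270813] ang 75.46554565429688
shift [-0.0099  0.0042  0.1325] spin 0.384 alt -29.616 q7 0.1 t 1.77 yaw_x 103.3
```

```bash
python3 -m jog '.6 -.01 .004 .03 .4;.6 -.01 .004 .06 .4;.6 -.01 .004 .09 .4;.6 -.01 .004 .09 .4;.6 -.01 .004 .09 .4'; python3 go.py .573 .112 .019 -79
```

```text
time: 2.4
tool_pos: [0.5736, 0.1111, 0.0655]
orientation: [0.637, 0.771, 0.0, 0.0]
contact_force: [1.2, -0.9, 0.0]
width: 0.0511
shift [ 0.001  -0.0005  0.0465] spin -0.028 alt 29.972 q7 0.15 t 2.4 yaw_x 100.83
```

```bash
python3 -m jog '.6 0 0 .025 0;.6 0 0 .046 0;.6 0 0 .046 0;0 0 0 .046 0;0 0 0 .046 0;0 0 0 .046 0;0 0 0 .046 0;0 0 0 .046 0' 60; python3 look.py w2 .573 .112 .01 .051
```

```text
time: 3.4
tool_pos: [0.5738, 0.1109, 0.0196]
orientation: [0.637, 0.771, 0.001, 0.0]
contact_force: [-1.1, 0.1, 9.3]
width: 0.0091
ribtop n 15361 centre [574.7 112.8] size [88.9 43.8] yaw 26.1 z 0.0711
```

View pics/w2.png

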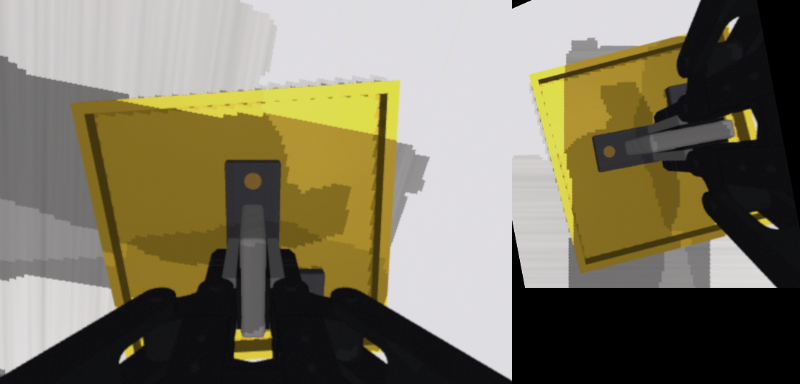

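```bash
python3 -m jog '0 0 0 -.03 0;0 0 0 -.08 0;0 0 0 -.11 0;0 0 0 -.11 0;0 0 0 -.11 0'; python3 go.py .467 -.376 .12 -79; python3 go.py .467 -.376 .12 -60
```

```text
time: 4.08
tool_pos: [0.5727, 0.1108, 0.128]
orientation: [0.637, 0.771, -0.0, -0.0]
contact_force: [0.2, -0.1, -1.8]
width: 0.009
shift [-0.4583 -0.1952  0.008 ] spin -0.03 alt 29.97 q7 0.11 t 4.08 yaw_x 100.82
shift [-0.4583 -0.1952  0.008 ] spin -3.196 alt 26.804 q7 0.11 t 4.08 yaw_x 100.82
```

```bash
python3 -m jog '0 -.057 -.024 0 0;0 -.114 -.049 0 0;0 -.171 -.073 0 0;0 -.229 -.098 0 0;0 -.286 -.122 0 0;0 -.343 -.146 0 0;0 -.4 -.171 0 0;0 -.458 -.195 0 0' ; python3 -m jog '0 0 0 0 0;0 0 0 0 0'; python3 go.py .467 -.376 .12 -79;python3 look.py w3 .467 -.376 .003 .051;python3 -c "
from t import *
tray_w('w3','mat',(.467,-.376))"
```

```text
time: 5.08
tool_pos: [0.4663, -0.3769, 0.1272]
orientation: [0.637, 0.771, -0.0, -0.001]
contact_force: [2.6, 0.9, -0.9]
width: 0.0093
time: 5.32
tool_pos: [0.4669, -0.3751, 0.1272]
orientation: [0.638, 0.77, -0.0, -0.001]
contact_force: [-0.5, 0.4, -0.8]
width: 0.0088
shift [-0.0009 -0.      0.0072] spin -0.039 alt 29.961 q7 1.03 t 5.33 yaw_x 100.77
mat wrist centre 0.467 -0.3764 size [129.07548523 128.41697693] ang 12.04257583618164
```

View pics/w3.png

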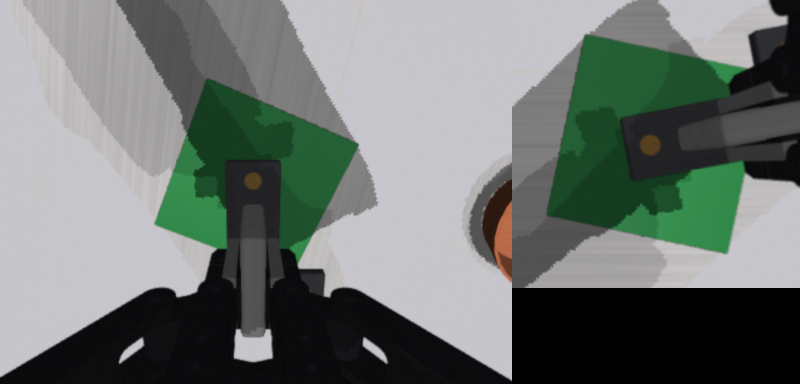

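```bash
python3 -m jog '0 0 0 .05 0;0 0 0 .08 0;0 0 0 .1 0;0 0 0 .106 0;0 0 0 .109 0;0 0 0 .109 0'
```

```text
time: 6.12
tool_pos: [0.4679, -0.3757, 0.0201]
orientation: [0.637, 0.771, 0.0, 0.001]
contact_force: [-0.0, -0.8, -0.6]
width: 0.0095
```

```bash
python3 -m jog '0 0 0 .002 0;0 0 0 .002 0;0 0 0 .0025 0'; python3 -m jog '.4 0 0 0 0;.4 0 0 0 0;.4 0 0 0 0;.4 0 0 0 0'; python3 -m jog '.4 0 0 -.02 0;.4 0 0 -.06 0;.4 0 0 -.11 0;.4 0 0 -.11 0;.4 0 0 -.11 0'
```

```text
time: 6.5
tool_pos: [0.4677, -0.3756, 0.0176]
orientation: [0.637, 0.771, 0.0, 0.0]
contact_force: [-4.3, 4.4, 18.2]
width: 0.0095
time: 7.0
tool_pos: [0.4675, -0.3755, 0.0169]
orientation: [0.637, 0.771, -0.0, -0.0]
contact_force: [-0.6, 1.0, 0.2]
width: 0.0338
time: 7.62
tool_pos: [0.4677, -0.3754, 0.1278]
orientation: [0.637, 0.771, 0.0, 0.0]
contact_force: [0.3, 1.0, -0.1]
width: 0.0343
```

```bash
cd .;python3 look.py w4 .467 -.376 .009 .049; python3 go.py .58 -.098 .15 96
```

```text
ribtop n 852 centre [ 467.4 -374.2] size [ 9.7 43.7] yaw -79.0 z 0.0479
shift [ 0.2511  0.1627 -0.0229] spin 0.802 alt -29.198 q7 1.04 t 7.67 yaw_x 100.81
```

View pics/w4.png

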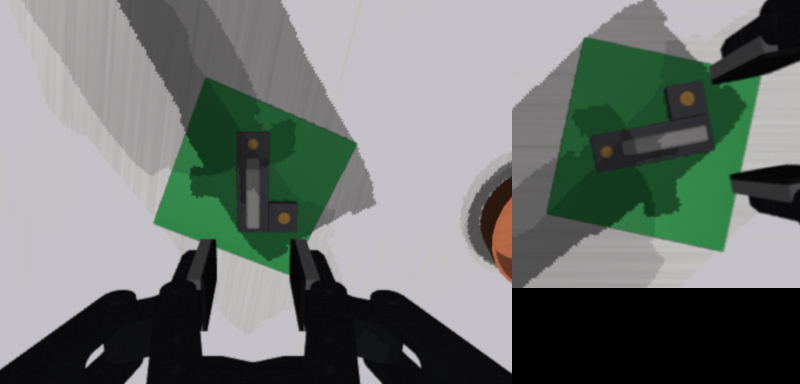

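```bash
python3 -m jog '.8 .05 .032 -.01 -1.5;.8 .1 .064 -.02 -3;.8 .15 .096 -.02 -4.6;.8 .2 .128 -.02 -6.3;.8 .25 .162 -.02 -8;.8 .25 .162 -.02 -9.7;.8 .25 .162 -.02 -11.3;.8 .25 .162 -.02 -12.9'; python3 -m jog '.8 0 0 0 0;.8 0 0 0 0;.8 0 0 0 0';python3 look.py w5 .58 -.1 .01 .051; python3 go.py .58 -.1 .15 -2
```

```text
time: 8.68
tool_pos: [0.5791, -0.0994, 0.1459]
orientation: [0.013, 1.0, -0.0, -0.001]
contact_force: [1.1, -0.7, -0.8]
width: 0.0681
time: 9.05
tool_pos: [0.5797, -0.0996, 0.1467]
orientation: [0.017, 1.0, -0.0, -0.0]
contact_force: [0.0, -0.4, -0.5]
width: 0.0681
ribtop n 752 centre [ 579.2 -102.8] size [43.9 10. ] yaw 1.2 z 0.05
shift [-0.0003 -0.0005 -0.0032] spin 0.018 alt -29.982 q7 1.68 t 9.1 yaw_x 178.11
```

View pics/w5.png

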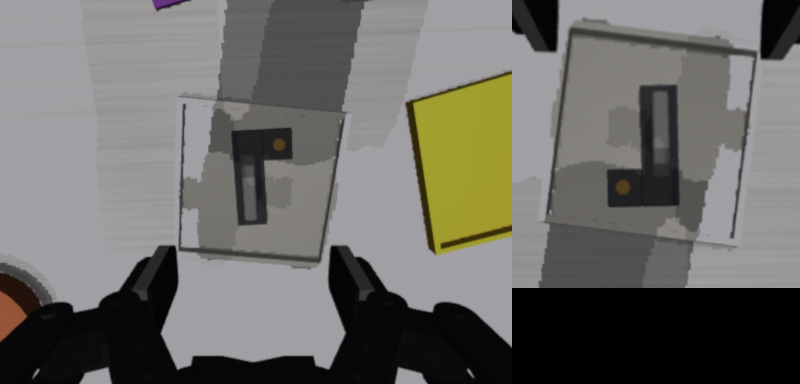

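```bash
python3 go.py .579 -.103 .0195 1.2
python3 - <<'E'
from h import *
p=cv2.imread("pics/w5raw.png");m=np.load("pics/w5m.npy",allow_pickle=True).item()
o=rect(p,m,.585,-.098,.014,.08,.00025);o=cv2.resize(o,(600,600),interpolation=cv2.INTER_AREA)
o=cv2.createCLAHE(3).apply(cv2.cvtColor(o,cv2.COLOR_BGR2GRAY))
cv2.imwrite("pics/wt.png",o)
E
```

```text
shift [ 0.0006 -0.0035  0.1273] spin -0.515 alt 29.485 q7 1.68 t 9.1 yaw_x 178.11
```

View pics/wt.png

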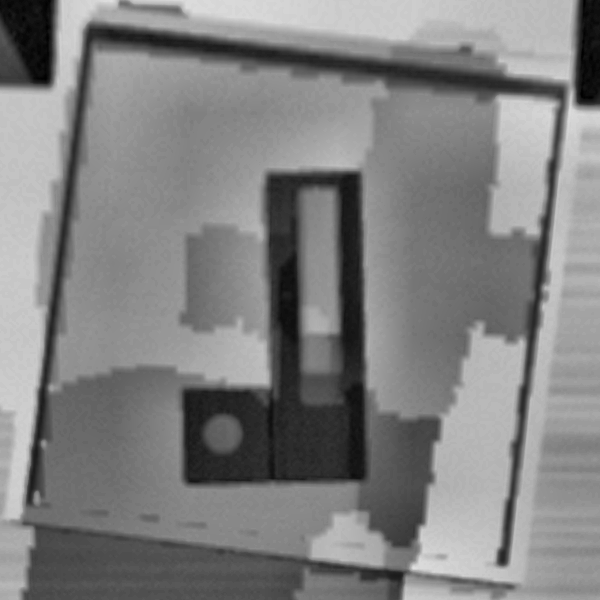

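```bash
python3 -m jog '.6 0 -.0035 .04 -.5;.6 0 -.0035 .08 -.5;.6 0 -.0035 .1 -.5;.6 0 -.0035 .1 -.5;.6 0 -.0035 .1 -.5'; python3 go.py .579 -.103 .0195 1.2
```

```text
time: 9.72
tool_pos: [0.5802, -0.1031, 0.0478]
orientation: [-0.01, 1.0, -0.0, 0.0]
contact_force: [0.1, -0.4, 0.3]
width: 0.0511
shift [0.0012 0.0001 0.0283] spin -0.003 alt 29.997 q7 1.76 t 9.72 yaw_x -178.82
```

```bash
python3 -m jog '.6 0.001 0 .02 0;.6 .001 0 .028 0;.6 .001 0 .028 0;0 .001 0 .028 0;0 .001 0 .028 0;0 .001 0 .028 0;0 .001 0 .028 0;0 .001 0 .028 0' 60;  python3 -m jog '0 0 0 -.03 0;0 0 0 -.08 0;0 0 0 -.11 0;0 0 0 -.11 0;0 0 0 -.11 0'; python3 go.py .5697 .1151 .1 1.2
```

```text
time: 10.72
tool_pos: [0.579, -0.1031, 0.0195]
orientation: [-0.011, 1.0, -0.0, 0.0]
contact_force: [-1.8, -0.2, 6.9]
width: 0.0094
time: 11.35
tool_pos: [0.5782, -0.103, 0.1282]
orientation: [-0.011, 1.0, 0.0, -0.0]
contact_force: [0.5, -0.6, -2.2]
width: 0.0089
shift [0.0038 0.2182 0.0282] spin 0.002 alt -29.998 q7 1.74 t 11.35 yaw_x -178.79
```

```bash
python3 -m jog '0 0 .05 0 0;0 .002 .1 0 0;0 .004 .15 0 0;0 .004 .2 0 0;0 .004 .218 0 0;0 .004 .218 .03 0;0 .004 .218 .06 0;0 .004 .218 .06 0';python3 -m jog '0 0 0 0 0'; python3 go.py .5695 .1151 .0195 1.2
```

```text
time: 12.35
tool_pos: [0.5681, 0.1137, 0.0662]
orientation: [-0.01, 1.0, -0.001, -0.003]
contact_force: [0.1, 0.1, -1.8]
width: 0.0093
time: 12.48
tool_pos: [0.5703, 0.1143, 0.0693]
orientation: [-0.01, 1.0, -0.0, -0.0]
contact_force: [0.3, 0.7, -0.9]
width: 0.0091
shift [0.0008 0.0008 0.0498] spin -0.006 alt 29.994 q7 1.35 t 12.47 yaw_x -178.83
```

```bash
python3 -m jog '0 .001 .001 .02 0;0 .001 .001 .04 0;0 .001 .001 .048 0;0 .001 .001 .048 0;0 .001 .001 .05 0;0 .001 .001 .05 0'
```

```text
time: 13.22
tool_pos: [0.5695, 0.1158, 0.0195]
orientation: [-0.01, 1.0, 0.0, 0.0]
contact_force: [0.2, 0.4, -0.1]
width: 0.0093
```

```bash
python3 -m jog '0 0 -.001 .001 0;0 0 -.001 .0015 0;0 0 -.001 .0015 0'; python3 -m jog '.4 0 0 0 0;.4 0 0 0 0;.4 0 0 0 0;.4 0 0 0 0'; python3 -m jog '.4 0 0 -.02 0;.4 0 0 -.06 0;.4 0 0 -.11 0;.4 0 0 -.13 0;.4 0 0 -.13 0;.4 0 0 -.13 0';python3 look.py w6 .57 .115 .01 .051;python3 -c "
from t import *
tray_w('w6','yellow',(.568,.115))"; python3 go.py .441 .351 .15 38
```

```text
time: 13.6
tool_pos: [0.5695, 0.1158, 0.0194]
orientation: [-0.011, 1.0, 0.001, 0.001]
contact_force: [-10.6, 3.5, 29.6]
width: 0.0095
time: 14.1
tool_pos: [0.569, 0.1147, 0.0173]
orientation: [-0.01, 1.0, -0.0, -0.0]
contact_force: [0.4, -0.6, 0.1]
width: 0.0342
time: 14.85
tool_pos: [0.5686, 0.1146, 0.1465]
orientation: [-0.011, 1.0, -0.0, -0.001]
contact_force: [-0.5, -0.3, 0.3]
width: 0.0343
ribtop n 730 centre [569.8 115.3] size [43.8  9.2] yaw 1.5 z 0.05
yellow wrist centre 0.5696 0.1146 size [140.28112793 139.53834534] ang 75.49983215332031
shift [ 0.1224  0.239  -0.0037] spin -6.132 alt 23.868 q7 1.34 t 14.9 yaw_x -178.79
```

View pics/w6.png

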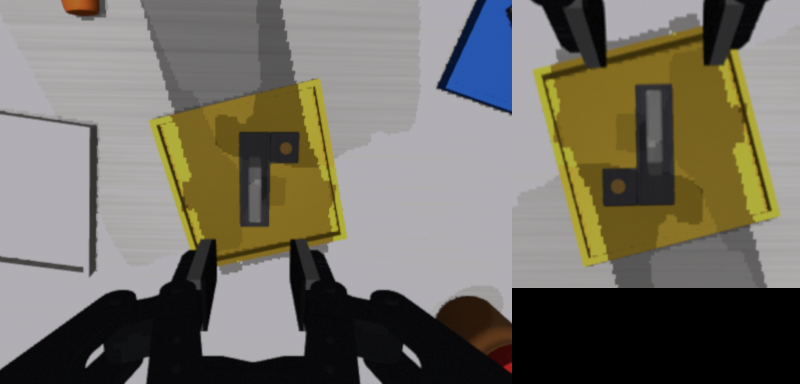

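```bash
python3 -m jog '.8 .03 .06 0 1.5;.8 .06 .12 0 3;.8 .09 .18 0 4.7;.8 .122 .239 0 6.4;.8 .122 .239 0 8;.8 .122 .239 0 9.7;.8 .122 .239 0 9.7;.8 .122 .239 0 9.7'; python3 -m jog '.8 0 0 0 0;.8 0 0 0 0';python3 look.py w7 .441 .351 .01 .051; python3 -c "
from t import *
tray_w('w7','blue',(.441,.351))"; python3 go.py .441 .351 .15 -57
```

```text
time: 15.9
tool_pos: [0.4421, 0.3506, 0.1468]
orientation: [0.475, 0.88, -0.001, -0.0]
contact_force: [0.0, -0.3, 0.6]
width: 0.0681
time: 16.15
tool_pos: [0.4423, 0.3508, 0.1474]
orientation: [0.477, 0.879, -0.0, -0.0]
contact_force: [0.2, -0.7, -0.0]
width: 0.0682
ribtop n 768 centre [437.9 357.9] size [10.  43.6] yaw -54.7 z 0.05
blue wrist centre 0.4421 0.3504 size [139.61804199 139.66702271] ang 16.472890853881836
shift [ 0.0008 -0.001  -0.0026] spin 0.004 alt -29.996 q7 -0.11 t 16.2 yaw_x 123.02
```

View pics/w7.png

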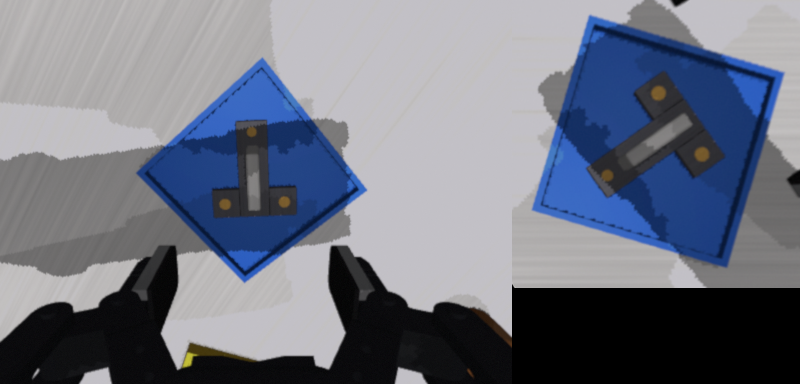

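```bash
python3 go.py .438 .358 .0195 -54.7
```

```text
shift [0.0083 0.0002 0.1279] spin -0.38 alt 29.62 q7 -0.11 t 16.2 yaw_x 123.02
```

```bash
python3 -m jog '.6 .0085 0 .04 -.4;.6 .0085 0 .08 -.4;.6 .0085 0 .1 -.4;.6 .0085 0 .1 -.4;.6 .0085 0 .1 -.4';python3 go.py .438 .358 .0195 -54.7
```

```text
time: 16.82
tool_pos: [0.438, 0.3585, 0.0483]
orientation: [0.459, 0.889, 0.0, 0.0]
contact_force: [0.5, -0.5, 0.8]
width: 0.0514
shift [-0.0004 -0.0003  0.0288] spin 0.017 alt -29.983 q7 -0.05 t 16.82 yaw_x 125.4
```

```bash
python3 -m jog '.6 0 0 .02 0;.6 0 0 .0285 0;.6 0 0 .0285 0;0 0 0 .0285 0;0 0 0 .0285 0;0 0 0 .0285 0;0 0 0 .0285 0;0 0 0 .0285 0' 60;  python3 -m jog '0 0 0 -.03 0;0 0 0 -.08 0;0 0 0 -.12 0;0 0 0 -.12 0;0 0 0 -.12 0'; python3 go.py .586 -.0973 .14 -54.7
```

```text
time: 17.82
tool_pos: [0.4377, 0.3585, 0.0195]
orientation: [0.459, 0.889, 0.0, 0.0]
contact_force: [-1.2, -1.1, 5.9]
width: 0.009
time: 18.45
tool_pos: [0.4371, 0.3581, 0.1385]
orientation: [0.459, 0.889, -0.0, -0.0]
contact_force: [0.3, 0.2, -1.6]
width: 0.009
shift [-0.4574 -0.1426 -0.0015] spin 0.019 alt -29.981 q7 -0.08 t 18.45 yaw_x 125.42
```

```bash
python3 -m jog '0 -.057 -.018 0 0;0 -.114 -.036 0 0;0 -.171 -.053 0 0;0 -.229 -.071 0 0;0 -.286 -.089 0 0;0 -.343 -.107 0 0;0 -.4 -.125 0 0;0 -.457 -.143 0 0' ; python3 -m jog '0 0 0 0 0;0 0 0 0 0'; python3 go.py .586 -.0973 .0195 -54.7
```

```text
time: 19.45
tool_pos: [0.5853, -0.0989, 0.1374]
orientation: [0.458, 0.889, -0.001, -0.001]
contact_force: [-0.2, 0.2, -1.8]
width: 0.009
time: 19.7
tool_pos: [0.5849, -0.0969, 0.1375]
orientation: [0.459, 0.889, -0.001, -0.001]
contact_force: [-0.7, 0.6, -0.8]
width: 0.0093
shift [-0.0011  0.001   0.118 ] spin 0.012 alt -29.988 q7 0.85 t 19.7 yaw_x 125.37
```

```bash
python3 look.py w8 .586 -.0973 .014 .2
python3 - <<'E'
from h import *
p=cv2.imread("pics/w8raw.png");m=np.load("pics/w8m.npy",allow_pickle=True).item()
o=cv2.resize(rect(p,m,.586,-.0973,.014,.08,.00025),(400,400),interpolation=cv2.INTER_AREA)
p=cv2.imread("pics/top0.png");m=camera_model("top")
o2=cv2.resize(rect(p,m,.586,-.0973,.014,.08,.00025),(400,400))
o=np.hstack([o,o2])
for k in(0,400):
    for ang in (0,):
        # overlay predicted inner square, yaw -7.2 image
        b=cv2.boxPoints(((200+k,200),(325,325),7.2)).astype(int);cv2.polylines(o,[b],True,(0,0,255),1)
cv2.imwrite("pics/wt2.png",o)
E
```

```text
(no output)
```

View pics/wt2.png

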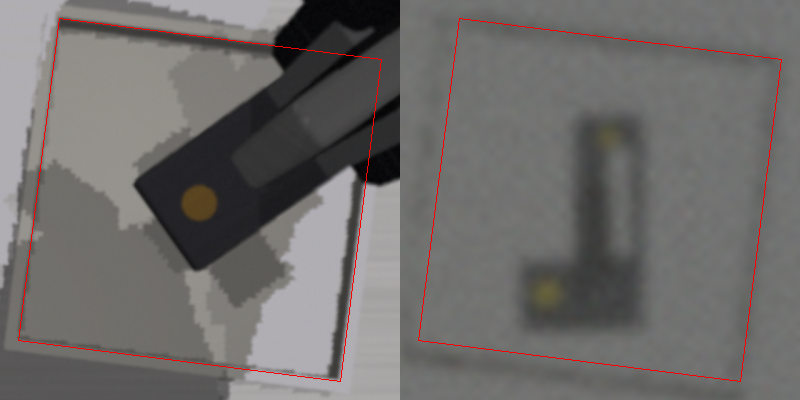

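```bash
python3 -m jog '0 -.001 .001 .05 0;0 -.001 .001 .09 0;0 -.001 .001 .11 0;0 -.001 .001 .116 0;0 -.001 .001 .1175 0;0 -.001 .001 .118 0;0 -.001 .001 .118 0'; python3 go.py .586 -.0973 .0195 -54.7
```

```text
time: 20.62
tool_pos: [0.5876, -0.0973, 0.0217]
orientation: [0.459, 0.889, 0.0, 0.001]
contact_force: [-0.3, 0.6, -1.2]
width: 0.0092
shift [ 0.0009 -0.0013  0.0022] spin 0.017 alt -29.983 q7 0.92 t 20.62 yaw_x 125.4
```

```bash
python3 -m jog '0 .001 -.0012 .001 0;0 .001 -.0012 .002 0;0 .001 -.0012 .0025 0;0 .001 -.0012 .0025 0'; python3 -m jog '.4 0 0 0 0;.4 0 0 0 0;.4 0 0 0 0;.4 0 0 0 0'; python3 -m jog '.4 0 0 -.02 0;.4 0 0 -.06 0;.4 0 0 -.11 0;.4 0 0 -.13 0;.4 0 0 -.13 0;.4 0 0 -.13 0';python3 look.py w9 .586 -.0973 .014 .051;python3 go.py .467 -.3745 .12 -79
python3 - <<'E'
from h import *
p=cv2.imread("pics/w9raw.png");m=np.load("pics/w9m.npy",allow_pickle=True).item()
o=cv2.resize(rect(p,m,.586,-.0973,.014,.08,.00025),(500,500),interpolation=cv2.INTER_AREA)
b=cv2.boxPoints(((250,250),(406,406),7.2)).astype(int);cv2.polylines(o,[b],True,(0,0,255),1)
cv2.imwrite("pics/wt3.png",o)
E
```

```text
time: 21.12
tool_pos: [0.5854, -0.0972, 0.0195]
orientation: [0.459, 0.889, 0.0, -0.0]
contact_force: [-8.3, 2.8, 22.9]
width: 0.0092
time: 21.62
tool_pos: [0.5854, -0.0972, 0.0183]
orientation: [0.459, 0.889, -0.0, -0.0]
contact_force: [-0.6, 0.6, -0.8]
width: 0.034
time: 22.38
tool_pos: [0.5851, -0.0971, 0.1484]
orientation: [0.459, 0.889, -0.0, -0.0]
contact_force: [0.4, 0.4, -0.6]
width: 0.0342
ribtop n 766 centre [585.8 -97.9] size [ 9.9 44.1] yaw -54.3 z 0.0499
shift [-0.1578 -0.2569  0.028 ] spin 4.068 alt -25.932 q7 0.85 t 22.43 yaw_x 125.41
```

View pics/wt3.png

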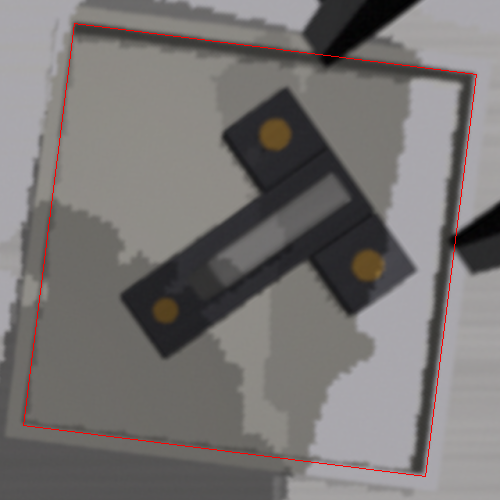

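```bash
python3 -m jog '.6 -.03 -.05 0 .8;.6 -.06 -.1 0 1.6;.6 -.09 -.15 0 2.5;.6 -.12 -.2 0 3.3;.6 -.158 -.257 .02 4;.6 -.158 -.257 .03 4.1;.6 -.158 -.257 .05 4.1;.6 -.158 -.257 .05 4.1'; python3 -m jog '.6 0 0 0 0'; python3 look.py w10 .467 -.3745 .01 .049; python3 go.py .4674 -.3742 .0175 -79
```

```text
time: 23.42
tool_pos: [0.4674, -0.3727, 0.0963]
orientation: [0.636, 0.771, -0.0, -0.002]
contact_force: [0.1, -0.3, -0.1]
width: 0.0514
time: 23.55
tool_pos: [0.4683, -0.3737, 0.0984]
orientation: [0.637, 0.771, 0.0, -0.0]
contact_force: [-0.4, -0.1, -0.1]
width: 0.0513
ribtop n 1089 centre [ 467.5 -374.2] size [ 9.8 43.9] yaw -79.6 z 0.0479
shift [-0.     -0.001   0.0812] spin -0.015 alt 29.985 q7 1.06 t 23.6 yaw_x 100.91
```

```bash
python3 -m jog '.6 0 -.001 .04 0;.6 0 -.001 .07 0;.6 0 -.001 .0805 0;.6 0 -.001 .0805 0;0 0 -.001 .0805 0;0 0 -.001 .0805 0;0 0 -.001 .0805 0;0 0 -.001 .0805 0' 60;  python3 -m jog '0 0 0 0 0;0 0 0 -.03 0;0 0 0 -.08 0;0 0 0 -.12 0;0 0 0 -.12 0;0 0 0 -.12 0'; python3 go.py .442 .3504 .138 -79
```

```text
time: 24.6
tool_pos: [0.4671, -0.3753, 0.0189]
orientation: [0.637, 0.771, 0.0, 0.001]
contact_force: [-0.7, 2.3, 9.5]
width: 0.0092
time: 25.35
tool_pos: [0.4665, -0.3746, 0.1376]
orientation: [0.637, 0.771, 0.0, -0.0]
contact_force: [0.1, -0.5, -1.7]
width: 0.0093
shift [ 7.167e-01  1.121e-01 -1.000e-04] spin -0.03 alt 29.97 q7 1.03 t 25.35 yaw_x 100.82
```

```bash
python3 -m jog '0 .055 .03 0 0;0 .11 .05 0 0;0 .165 .07 0 0;0 .22 .09 0 0;0 .275 .105 0 0;0 .33 .115 0 0;0 .385 .12 0 0;0 .42 .122 0 0';  python3 go.py .442 .3504 .138 -79
```

```text
time: 26.35
tool_pos: [0.5065, 0.063, 0.1367]
orientation: [0.636, 0.771, -0.001, -0.001]
contact_force: [-0.4, -0.7, -1.7]
width: 0.009
shift [ 0.2944 -0.0088 -0.0013] spin -0.009 alt 29.991 q7 0.13 t 26.35 yaw_x 100.94
```

```bash
python3 -m jog '0 .055 0 0 0;0 .11 0 0 0;0 .165 -.003 0 0;0 .22 -.006 0 0;0 .27 -.009 0 0;0 .294 -.009 0 0;0 .294 -.009 0 0;0 .294 -.009 0 0'; python3 go.py .442 .3504 .0205 -79
```

```text
time: 27.35
tool_pos: [0.444, 0.3459, 0.1373]
orientation: [0.638, 0.77, -0.001, 0.0]
contact_force: [-0.0, -0.5, -1.8]
width: 0.0087
shift [ 0.0049 -0.001   0.1167] spin -0.045 alt 29.955 q7 -0.42 t 27.35 yaw_x 100.73
```

```bash
python3 -m jog '0 .004 -.001 .05 0;0 .004 -.001 .09 0;0 .004 -.001 .11 0;0 .004 -.001 .114 0;0 .004 -.001 .1145 0;0 .004 -.001 .1145 0;0 .004 -.001 .1145 0'; python3 go.py .4416 .3493 .0205 -79
```

```text
time: 28.22
tool_pos: [0.4423, 0.3515, 0.0242]
orientation: [0.637, 0.771, 0.001, -0.0]
contact_force: [0.0, -0.3, -0.3]
width: 0.0089
shift [-0.002  -0.0011  0.0037] spin -0.033 alt 29.967 q7 -0.35 t 28.23 yaw_x 100.8
```

```bash
python3 -m jog '0 -.002 -.001 .001 0;0 -.002 -.001 .002 0;0 -.002 -.001 .003 0;0 -.002 -.001 .0035 0;0 -.002 -.001 .0035 0'; python3 -m jog '.4 0 0 0 0;.4 0 0 0 0;.4 0 0 0 0;.4 0 0 0 0'; python3 -m jog '.4 0 0 -.02 0;.4 0 0 -.06 0;.4 0 0 -.11 0;.4 0 0 -.13 0;.4 0 0 -.13 0;.4 0 0 -.13 0';python3 look.py w11 .442 .3504 .01 .051;python3 -c "
from t import *
tray_w('w11','blue',(.442,.3504))"
```

```text
time: 28.85
tool_pos: [0.4414, 0.3491, 0.0208]
orientation: [0.637, 0.77, 0.0, -0.0]
contact_force: [-6.3, -4.7, 23.2]
width: 0.0089
time: 29.35
tool_pos: [0.4414, 0.349, 0.0198]
orientation: [0.637, 0.771, -0.0, 0.0]
contact_force: [0.0, -0.4, -0.9]
width: 0.0342
time: 30.1
tool_pos: [0.441, 0.3488, 0.1491]
orientation: [0.637, 0.771, -0.0, -0.0]
contact_force: [-0.4, -0.3, -0.0]
width: 0.0341
ribtop n 720 centre [441.1 350.1] size [ 9.2 43.2] yaw -79.0 z 0.05
blue wrist centre 0.4428 0.3502 size [139.90065002 140.79289246] ang 16.470428466796875
```

View pics/w11.png

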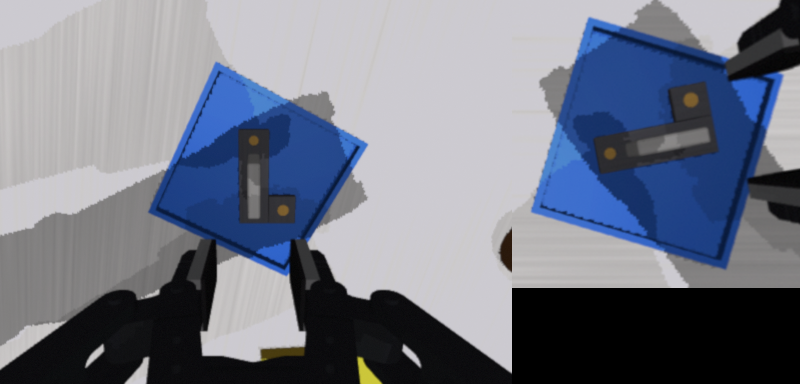

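Run:
```python
from h import *
p,d=snapshot("top");q,_=snapshot("scene");cv2.imwrite("pics/top1.png",p);cv2.imwrite("pics/scene1.png",q)
a=cv2.imread("pics/top0.png");df=cv2.absdiff(p,a).max(2)
cv2.imwrite("pics/fin.png",np.vstack([np.hstack([cv2.resize(p,(400,300)),cv2.resize(q,(400,300))]),np.hstack([cv2.resize(a,(400,300)),cv2.resize(cv2.cvtColor(df,cv2.COLOR_GRAY2BGR)*3,(400,300))])]))
```

```text
(no output)
```

View pics/fin.png

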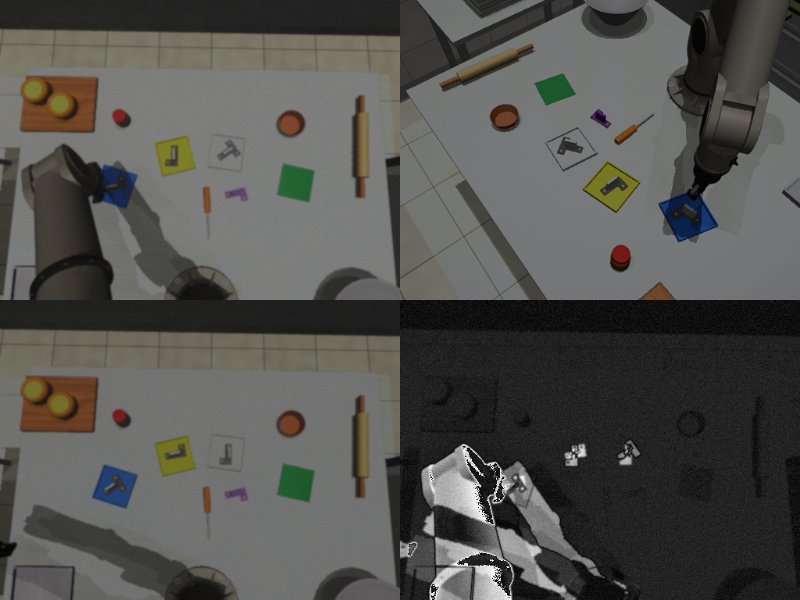

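The final pictures show the left bracket in blue, the right one in yellow and the double one in white. The mat is empty again. The difference image shows no change at the tin, jar, screwdriver or purple piece.

```bash
python3 -c "
from workcell import *
print(hand_in())"
```

```text
the job is handed in; nothing more can be done
None
```

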